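Rehang the lift-off door of a sample cabinet

TASK

Lift the loose door out of its slotted holder, hang it back on the small cabinet by lowering both of its knuckles fully down over the two upright hinge pins at once, then swing it shut against the cabinet's front and let go. Leave the pot and the two bottles standing round the work where they are.

Things in the scene. Friction and masses are not known exactly. Their poses are not given: they have to be found in the camera images.
- door: Loose grey lift-off door, 0.3 kg: panel 140 long x 10 thick x 122 mm high, two steel knuckles (upright tubes) on one upright edge. Origin: on the knuckle axis, level with the panel's lower edge; z up, x along the panel to the free edge (panel x 14 to 154, y -5 to +5 mm), y out of its outer face. Starts upright in the holder, knuckle edge away from the robot; lift straight up.
- knuckle_low (a point): Centre of the lower mouth of the door's lower knuckle (door frame 0, 0, 12 mm). Knuckles: outer diameter 20, bore 13, 22 mm long, one above the other on one axis. Axes as the door's.
- knuckle_high (a point): Centre of the lower mouth of the door's upper knuckle (door frame 0, 0, 92 mm); axes as the door's.
- door_top (a point): Middle of the panel's top edge (door frame 84, 0, 122 mm), a good place to grip the 10 mm panel from above; the centre of mass lies about below it. Axes as the door's.
- door_handle (a point): Middle of the upright steel bar handle on the door's outer face (door frame 138, 28, 57 mm): bar 8 mm thick, from z = 28 to 86 mm, standing out to y = 32 mm. Axes as the door's.
- cabinet: Small white open-fronted cabinet fixed to the worktop, 90 deep x 170 wide x 140 mm high. Origin: centre of its underside; its front looks along -x, y to the robot's left, z up. Front face at x = -45, black rubber seal round the opening to x = -52 mm. Two brackets with upright hinge pins, one above the other, at its right front edge (x = -57, y = -85 mm). Jar and bottle inside are fixed.
- seal_left (a point): Middle of the seal's left upright strip (cabinet frame -52, 80, 75 mm). Shut, the door's x points along the cabinet's +y, its y along the cabinet's -x, its inner face on the seal. It opens by swinging its free edge out towards the robot: 90 degrees open, its x points along the cabinet's -x and its outer face looks along the cabinet's -y. Hung, it turns freely and stays where it is left.
- pin_low (a point): Foot of the lower hinge pin, on its axis at the top face of its bracket, 25 mm above the worktop. Pin 20 mm tall, 9 mm in diameter, the upper 10 mm tapering to 3 mm at the tip. Door fully down: the lower knuckle's mouth rests here, the panel's lower edge 13 mm above the worktop. Axes as the cabinet's.
- pin_high (a point): Foot of the upper hinge pin, for the upper knuckle: the same as the lower one, 80 mm above it (105 mm above the worktop). Its bracket is 5 mm thick and 10 mm in radius about the axis, and the lower knuckle cannot pass it from above: bring the door in level from the front or side, both mouths just above their pin tips, then lower.
- holder: Grey slotted panel holder fixed to the worktop, base 130 x 90 x 10 mm, two pairs of upright jaws to 41 mm above the worktop; the 13 mm slot between them runs along its x. Origin: centre of its underside. At the start the door stands in the slot on the 10 mm base, the middle of its panel over the origin.
- blue_lid_pot: Loose white pot with a blue lid, 68 mm in diameter, 62 mm high, origin under its centre; a bystander to leave alone.
- dropper_bottle: Loose small white dropper bottle, 44 mm in diameter, 108 mm high, origin under its centre; a bystander to leave alone. Beside it the head of a fixed pipette stand (about x 0.46, y 0.43, up to 0.30 m above the worktop) is an obstacle.
- spray_bottle: Loose white wash bottle with a bent spout, 71 x 112 x 187 mm, origin under its centre; a bystander to leave alone.

How it is judged:
By the outcome, as a careful person would: the job done as asked, in the order asked, and still so for the second after the job is handed in, with the robot touching nothing.
It also fails if it takes over 64 s, if anything falls off the work surface, if the arm or the gripper's body presses on something with over 40 N, if the wrist force passes 120 N, or if a joint passes its speed limit or range.

ROBOT

A 7-joint arm with a two-finger parallel gripper is mounted at the origin on a cart in front of the work surface, level with it; the furniture and walls round the work are solid. World frame = base frame: x ahead of the robot, y to its left, z up, the work surface at z = 0. Lengths are in mm, angles in rad, forces in N, time in s.
With the tool pointing down it reaches from about 400 to 875 mm from the base axis. Payload 4.4 kg.
Tool frame: the origin (TCP) lies midway between the tips of the shut fingers; the grasp point (between the pads) lies 19 mm behind it; z points along the fingers, y is the line along which they close (so a half turn about z gives the same grasp; the last joint's range is limited). The gripper opens to 85 mm and grips with 20 to 120 N. Pads are 22 mm wide; open, the fingers measure 114 mm over their backs; the gripper's body (76 mm by 85 mm) begins 54 mm behind the grasp point. The pads swing forward as they close: fully open they stand 13 mm farther back than shut.
Start: joints at [-1.3, 0.628, 0.038, 1.517, -0.027, 0.996, -0.02], TCP at [214.781, 613.504, 231.313] pointing down, gripper open.
Joint ranges: [-3.06, 3.06], [-0.37, 2.12], [-1.25, 1.32], [0.18, 2.47], [-1.1, 4.24], [0.23, 1.98], [-2.94, 2.94]. Speed limits (rad/s): [2.57, 2.57, 3.14, 3.14, 3.14, 3.14, 3.14].

INTERFACE

Orientations are given as [roll, pitch, yaw] about the fixed x, y, z axes, in that order (R = Rz(yaw) Ry(pitch) Rx(roll)).
In Python, from cell import telemetry, eyes, ctrl, finder gives the robot as it stands.
- The arm moves only by the tool move_arm, never from a script. Its argument "steps" is a list of rows, each a list of 7 numbers: the turn, a rotation vector about the world's x, y, z in degrees, then the shift along the world's x, y, z in m, then the finger opening in m, from 0 to 0.0854. A call has 1 to 5 rows; each row shifts and turns the commanded pose from where the row before left it; what a row does not reach is not made up. A row lasts 1/10 s, in which the tool goes at most 50 mm and 8.59 degrees, less where a joint would pass 70% of its speed; a pose out of reach is approached as far as the arm can. A call with a gripper value outside its range is refused whole. The fingers move at their own pace and stop on an object; the grip force is fixed at half the most. Time passes only in rows, so rows that do not move let the fingers close. It gives the time, the measured TCP pose, the force, the opening and the grip force at its end, in the units of the state.
- telemetry.read_state(): the state, without advancing time (a new reading comes with each control period).
- eyes.get_image(name): name is "side" or "top" or "wrist"; returns (picture, depth): 400x640x3 uint8, blue, green, red; 400x640 float32, mm along the optical axis (not along the pixel's ray), 0 where there is no reading.
- eyes.calibration(name): a dict with "fx", "fy", "cx", "cy" (pixels), "distortion" ([k1, k2, p1, p2, k3] as OpenCV has them; the pictures are not rectified), "position" and "attitude" of the camera in the world. Camera axes: x right, y down, z forward; pixel columns grow to the right and rows downward; lengths in mm; the calibration is good to about 2 mm. A picture is of the moment at which its call begins: read the wrist's pose just before it. calibration takes no time and is no camera call; for the wrist camera it gives the pose at the moment of the call.
- ctrl.finish_job(): hands the job in; it is judged then, once.
Trained networks look in the newest picture that a camera, given by its name, has taken for a name from the list of things; names that differ only in an ending like _2 or _b are one class to them, and where a whole thing is asked for, a point or a joint stands for the part that bears it (a point fixed in the world has none). Each returns a list of dicts, best first, with "confidence" (0 to 1); they miss things now and then, are a little off and sometimes report something else, mostly with a low value. They report only what shows in the picture. A call takes as long as a camera call.
- finder.boxes_of(camera, name): "location" ([x, y, z] in mm, in the coordinates of the camera as it stood for that picture, good to about 4 mm: the middle of the surface that is visible of it).
- finder.cut_out(camera, name): "mask" (400x640 bool, what is visible of it).
- finder.pinpoint(camera, name): "location" ([x, y, z] in mm, in the coordinates of the camera as it stood for that picture, good to about 4 mm: a listed point, or the origin of a listed thing).
The state is a dict: "clock": time; "qpos": joint angles; "qd": joint speeds; "tau": joint torques, N m; "eef_pos": TCP position; "tool_rot": TCP orientation; "force": force on the tool from outside, world axes, zero at the start; "torque": the same for the moment, N m; "width": finger opening in mm; "gripper_force": force on a finger pad.
Only numpy, scipy, OpenCV 4.12 (cv2) and the standard library are available. Lean on these libraries where they do the work, as an engineer would, in place of code of your own. Each camera call takes 0.05 s, during which the arm holds its last target. There are 200 camera calls.

## Working session

There is one attempt and no reset: what is moved stays moved. The work goes in short steps, Python scripts to look and compute and a tool call to move; the robot and the scene stay as the last step left them, time stands still between calls to the robot, and variables do not carry over. Pictures are saved under pics/ and viewed, at most 10 in all, crops included, and the job is handed in when it is done.

Besides the shell and the picture viewer there is one more tool, called in YAML: its name, and indented under it one key for each argument. move_arm: Moves the arm, as the interface text tells. Its arguments: {"type":"object","properties":{"steps":{"type":"array"}},"required":["steps"]}

```bash
mkdir -p pics; ls; cat > h.py <<'E'
import numpy as np, cv2
from scipy.spatial.transform import Rotation as R
from cell import telemetry, eyes, ctrl, finder
def cam(n):
    c=eyes.calibration(n); a=np.array(c["attitude"],float)
    M=a if a.shape==(3,3) else R.from_euler('xyz',a).as_matrix()
    return c,M,np.array(c["position"],float)
def pts(n,names,f=finder.pinpoint):
    c,M,p=cam(n)
    for k in names:
        r=f(n,k)
        print(n,k,[(round(d["confidence"],2),np.round(M@np.array(d["location"])+p,1).tolist()) for d in r[:2]])
def st():
    s=telemetry.read_state(); print({k:np.round(s[k],3).tolist() for k in ("clock","qpos","eef_pos","tool_rot","force","width","gripper_force")})
E
python3 - <<'E'
from h import *
st()
for n in("side","top"):
    print(eyes.calibration(n))
    im,d=eyes.get_image(n); cv2.imwrite(f"pics/{n}0.png",im)
    pts(n,["door_top","knuckle_low","knuckle_high","holder","pin_low","pin_high","seal_left","cabinet","door_handle"])
    if n=="top": pts(n,["blue_lid_pot","dropper_bottle","spray_bottle"])
E
```

```text
pics
{'clock': 0.0, 'qpos': [-1.3, 0.629, 0.038, 1.518, -0.027, 0.996, -0.02], 'eef_pos': [214.515, 612.896, 230.368], 'tool_rot': [-3.14, -0.0, 2.805], 'force': [-0.042, 0.562, -1.286], 'width': 85.475, 'gripper_force': 0.0}
{'fx': 468.3010370248136, 'fy': 468.3010370248136, 'cx': 329.7902729060314, 'cy': 195.54096323619777, 'distortion': array([0.03313174, 0.        , 0.        , 0.        , 0.        ]), 'position': array([   8.47796852, -362.97366523, 1304.85804339]), 'attitude': array([-2.62951691,  0.01164536, -0.98617194])}
side door_top [(0.85, [506.7, 157.3, 135.8])]
side knuckle_low [(0.96, [592.9, 175.4, 23.0]), (0.67, [507.2, 160.9, 136.6])]
side knuckle_high [(0.73, [592.6, 173.8, 104.2])]
side holder [(0.95, [508.8, 155.0, -4.8]), (0.48, [596.0, -63.3, -1.0])]
side pin_low [(0.82, [530.5, -140.2, 24.8])]
side pin_high [(0.7, [528.2, -135.8, 109.3])]
side seal_left [(0.84, [557.5, 21.6, 73.4]), (0.58, [462.1, 116.1, 69.7])]
side cabinet [(0.87, [595.2, -62.9, 0.3])]
side door_handle [(0.89, [466.2, 118.9, 68.0]), (0.33, [528.8, -137.6, 107.7])]
{'fx': 451.86891388639305,
[... 259 characters left out ...]
 -0.00841804, -1.56779587])}
top door_top [(0.59, [508.9, 157.5, 134.1])]
top knuckle_low [(0.59, [589.5, 175.9, 21.8])]
top knuckle_high [(0.78, [590.4, 171.6, 99.8]), (0.24, [650.6, 389.4, 2.9])]
top holder [(0.68, [512.0, 157.1, -0.1]), (0.61, [592.2, 176.7, 22.3])]
top pin_low [(0.93, [531.8, -142.5, 26.6])]
top pin_high [(0.63, [549.1, 447.3, -0.3]), (0.61, [530.2, -143.9, 101.9])]
top seal_left [(0.96, [560.0, 24.9, 78.5])]
top cabinet [(0.83, [599.9, -65.7, -0.2])]
top door_handle [(0.59, [463.9, 116.6, 66.2])]
top blue_lid_pot [(0.78, [647.7, 388.2, 0.7])]
top dropper_bottle [(0.76, [547.7, 444.6, 2.6])]
top spray_bottle [(0.82, [672.4, -366.3, -3.3]), (0.51, [532.6, -142.9, 105.7])]
```

View pics/side0.png

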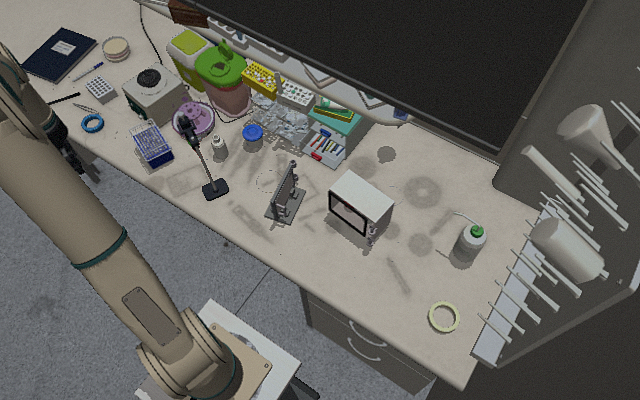

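View pics/top0.png

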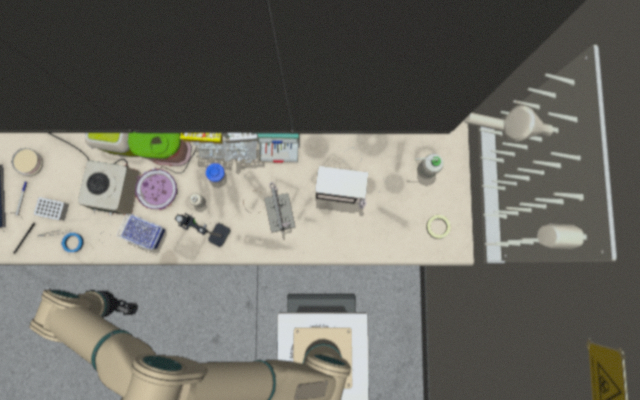

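Both pictures agree with the networks. In the top view the door is at (280,210), with its handle on the right, and the cabinet is at (340,188) with its pins at (362,208). The stand head is at (185,220), so I approach round its near side.

move_arm:
  steps:
    - [0, 0, 6, 0, -0.04, 0.01, 0.085]
    - [0, 0, 6, 0.0, -0.045, 0.01, 0.085]
    - [0, 0, 6, 0.005, -0.045, 0.01, 0.085]
    - [0, 0, 6, 0.01, -0.045, 0.01, 0.085]
    - [0, 0, 7, 0.015, -0.045, 0.01, 0.085]

```text
clock: 1.65
eef_pos: [244.3, 391.8, 281.8]
tool_rot: [3.142, 0.0, -2.931]
force: [0.2, 0.3, 0.9]
width: 85.0
gripper_force: 0.0
```

move_arm:
  steps:
    - [0, 0, 0, 0.025, -0.04, 0, 0.085]
    - [0, 0, 0, 0.03, -0.038, 0, 0.085]
    - [0, 0, 0, 0.03, -0.038, 0, 0.085]
    - [0, 0, 0, 0.03, -0.038, 0, 0.085]
    - [0, 0, 0, 0.03, -0.035, 0, 0.085]

```text
clock: 2.15
eef_pos: [390.8, 202.6, 281.8]
tool_rot: [3.141, 0.001, -2.938]
force: [0.5, 0.5, 0.6]
width: 85.1
gripper_force: 0.0
```

move_arm:
  steps:
    - [0, 0, 0, 0.03, -0.02, 0, 0.085]
    - [0, 0, 0, 0.03, -0.02, 0, 0.085]
    - [0, 0, 0, 0.03, -0.01, 0, 0.085]
    - [0, 0, 0, 0.03, 0, 0, 0.085]
    - [0, 0, 0, 0, 0, 0, 0.085]

```text
clock: 2.65
eef_pos: [513.7, 153.4, 281.3]
tool_rot: [-3.141, 0.003, -2.941]
force: [-0.3, -0.6, 0.2]
width: 85.5
gripper_force: 0.0
```

```bash
python3 - <<'E'
from h import *
st()
im,d=eyes.get_image("wrist"); cv2.imwrite("pics/w1.png",im); np.save("d1.npy",d)
pts("wrist",["door_top","knuckle_high","door_handle","holder"])
print(eyes.calibration("wrist"))
E
```

```text
{'clock': 2.65, 'qpos': [-0.38, 0.406, 0.052, 1.775, -0.024, 0.958, 1.453], 'eef_pos': [513.664, 153.447, 281.271], 'tool_rot': [-3.141, 0.003, -2.941], 'force': [-0.271, -0.566, 0.225], 'width': 85.478, 'gripper_force': 0.0}
wrist door_top [(0.68, [507.7, 161.3, 128.2])]
wrist knuckle_high [(0.94, [591.6, 178.7, 100.4])]
wrist door_handle [(0.84, [460.4, 113.7, 61.2]), (0.53, [508.0, 158.5, 130.4])]
wrist holder [(0.68, [505.2, 162.5, -6.0])]
{'fx': 321.69909079219934, 'fy': 321.69909079219934, 'cx': 318.1439701969105, 'cy': 204.26714079820138, 'distortion': array([-0.01621817,  0.        ,  0.        ,  0.        ,  0.        ]), 'position': array([438.72700305, 140.49275263, 421.68753331]), 'attitude': array([2.86089685e+00, 5.67560436e-04, 1.77681824e+00])}
```

```bash
cat >> h.py <<'E'
def cloud(n,d):
    c,M,p=cam(n); K=np.array([[c["fx"],0,c["cx"]],[0,c["fy"],c["cy"]],[0,0,1]])
    v,u=np.mgrid[:400,:640]
    q=cv2.undistortPoints(np.stack([u,v],-1).reshape(-1,1,2).astype(np.float32),K,c["distortion"]).reshape(400,640,2)
    P=np.dstack([q*d[...,None],d])@M.T+p; P[d<=0]=np.nan
    return P
E
python3 - <<'E'
from h import *
d=np.load("d1.npy"); P=cloud("wrist",d).reshape(-1,3)
def sel(z0,z1,x0,x1,y0,y1):
    return P[(P[:,2]>z0)&(P[:,2]<z1)&(P[:,0]>x0)&(P[:,0]<x1)&(P[:,1]>y0)&(P[:,1]<y1)]
Q=sel(126,145,400,620,110,210); print(len(Q),np.percentile(Q,[1,5,50,95,99],axis=0).round(1).tolist())
vx,vy,x0,y0=cv2.fitLine(Q[:,:2].astype(np.float32),cv2.DIST_HUBER,0,.01,.01).ravel()
t=(Q[:,:2]-[x0,y0])@[vx,vy]; n=(Q[:,:2]-[x0,y0])@[-vy,vx]
print(np.degrees(np.arctan2(vy,vx)),x0,y0,np.percentile(t,[0,2,50,98,100]),np.percentile(n,[0,5,50,95,100]))
E
```

```text
1554 [[437.3, 140.8, 127.4], [441.6, 143.7, 128.1], [496.3, 157.2, 129.6], [564.0, 172.9, 130.8], [569.8, 176.6, 131.4]]
12.608249 499.28534 157.86478 [-65.05389845 -62.52208819  -3.02623124  70.97432088  74.57274963] [-5.08764471e+00 -4.53591156e+00  2.39989839e-03  4.37206993e+00
  5.06325485e+00]
```

View pics/w1.png

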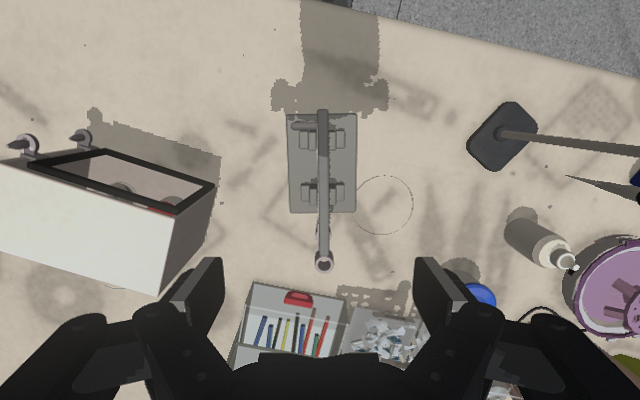

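The panel runs from pixel (323,110) to its knuckle end at (325,265), between the open fingers. Its centre is (504,159) and it lies 12.6° off x. The fitted length is 140 mm, as given, and the top reads about 130 against 132. I'll descend and grip.

move_arm:
  steps:
    - [0, 0, 1.1, -0.0095, 0.0055, -0.04, 0.085]
    - [0, 0, 0, 0, 0, -0.045, 0.06]
    - [0, 0, 0, 0, 0, -0.045, 0.06]
    - [0, 0, 0, 0, 0, -0.035, 0.06]
    - [0, 0, 0, 0, 0, -0.017, 0.05]

```text
clock: 3.4
eef_pos: [497.5, 159.9, 96.8]
tool_rot: [-3.141, -0.005, -2.917]
force: [-0.0, -0.8, 0.3]
width: 49.8
gripper_force: 0.0
```

move_arm:
  steps:
    - [0, 0, 0, 0, 0, 0, 0.03]
    - [0, 0, 0, 0, 0, 0, 0.0]
    - [0, 0, 0, 0, 0, 0, 0.0]
    - [0, 0, 0, 0, 0, 0, 0.0]
    - [0, 0, 0, 0, 0, 0, 0.0]

```text
clock: 3.9
eef_pos: [501.3, 158.6, 100.7]
tool_rot: [-3.14, 0.002, -2.92]
force: [1.0, -6.0, 5.5]
width: 8.9
gripper_force: 59.4
```

move_arm:
  steps:
    - [0, 0, 0, 0, 0, 0.005, 0]
    - [0, 0, 0, 0, 0, 0.015, 0]
    - [0, 0, 0, 0, 0, 0.02, 0]
    - [0, 0, 0, 0, 0, 0.015, 0]
    - [0, 0, 0, 0, 0, 0, 0]

```text
clock: 4.4
eef_pos: [501.3, 161.8, 156.3]
tool_rot: [3.14, 0.004, -2.917]
force: [0.6, -0.4, -3.4]
width: 8.9
gripper_force: 58.9
```

```bash
python3 - <<'E'
from h import *
st()
im,d=eyes.get_image("wrist"); cv2.imwrite("pics/w2.png",im); np.save("d2.npy",d)
pts("wrist",["knuckle_high","knuckle_low","door_handle","pin_high","pin_low"])
P=cloud("wrist",d)
cv2.imwrite("pics/w2.png",im)
E
```

```text
{'clock': 4.4, 'qpos': [-0.385, 0.555, 0.031, 1.942, -0.03, 0.641, 1.46], 'eef_pos': [501.284, 161.841, 156.321], 'tool_rot': [3.14, 0.004, -2.917], 'force': [0.615, -0.368, -3.359], 'width': 8.949, 'gripper_force': 58.891}
wrist knuckle_high [(0.54, [506.7, 160.7, -4.7])]
wrist knuckle_low [(0.62, [590.9, 182.5, 74.7])]
wrist door_handle [(0.76, [461.5, 122.4, 115.9])]
wrist pin_high [(0.3, [462.7, 117.7, 116.8])]
wrist pin_low []
```

View pics/w2.png

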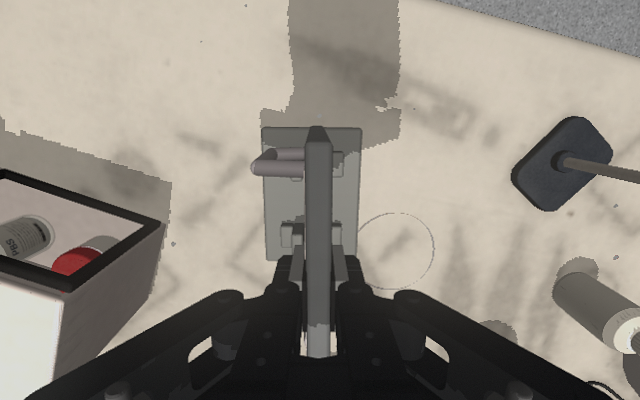

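The door hangs free in the fingers, with its free edge at pixel (318,128) and the empty holder below. Next I get the pins from the first wrist view and the grasp offset from this one.

```bash
python3 - <<'E'
import h; from h import *
d2=np.load("d2.npy"); P=cloud("wrist",d2).reshape(-1,3)
Q=P[(P[:,2]>176)&(P[:,2]<196)&(P[:,0]>400)&(P[:,0]<485)&(P[:,1]>120)&(P[:,1]<180)]
vx,vy,x0,y0=cv2.fitLine(Q[:,:2].astype(np.float32),cv2.DIST_HUBER,0,.01,.01).ravel()
t=(Q[:,:2]-[x0,y0])@[vx,vy]; print(len(Q),"yaw",np.degrees(np.arctan2(vy,vx)),x0,y0,"ends",[x0+vx*t.min()*np.sign(1),y0+vy*t.min()],np.polyfit(t,Q[:,2],1), t.min(),t.max())
# pins in w1
c=eyes.calibration("wrist")
h.cam=lambda n:(c,R.from_euler('xyz',[2.86089685,5.67560436e-04,1.77681824]).as_matrix(),np.array([438.72700305,140.49275263,421.68753331]))
C=cloud("wrist",np.load("d1.npy"))
W=C[100:190,0:130].reshape(-1,3)
S=W[(W[:,0]>505)&(W[:,0]<556)&(W[:,1]<-115)&(W[:,1]>-165)]
for z0,z1 in((20,28),(30,45),(85,99),(99,107),(108,114),(114,128)):
    s=S[(S[:,2]>z0-2)&(S[:,2]<z1-2)]
    if len(s): print(z0,z1,len(s),np.percentile(s,[2,50,98],axis=0).round(1).tolist())
for n in("top","side"):
    im,d=eyes.get_image(n); np.save(n+".npy",d)
im1=cv2.imread("pics/w1.png")[100:190,0:130]; cv2.imwrite("pics/pin.png",cv2.resize(im1,None,fx=6,fy=6))
E
```

```text
3540 yaw 14.954729 460.83545 151.77975 ends [np.float64(439.3397911381423), np.float64(146.03820988836182)] [5.74156700e-02 1.82761326e+02] -22.249239413856785 28.143782828162216
20 28 236 [[517.5, -145.3, 18.6], [528.6, -134.0, 22.7], [554.2, -124.0, 25.6]]
30 45 153 [[522.6, -139.4, 28.2], [536.1, -135.4, 34.8], [555.4, -125.0, 42.9]]
85 99 32 [[536.2, -138.0, 83.3], [537.5, -128.8, 93.9], [555.1, -123.5, 96.5]]
99 107 359 [[517.7, -146.2, 97.7], [527.6, -133.7, 102.6], [553.1, -124.1, 104.6]]
108 114 181 [[523.4, -139.4, 106.1], [537.9, -134.6, 108.7], [550.6, -125.1, 111.9]]
114 128 209 [[523.8, -139.2, 112.4], [539.0, -135.6, 116.9], [547.3, -133.6, 125.2]]
```

View pics/pin.png

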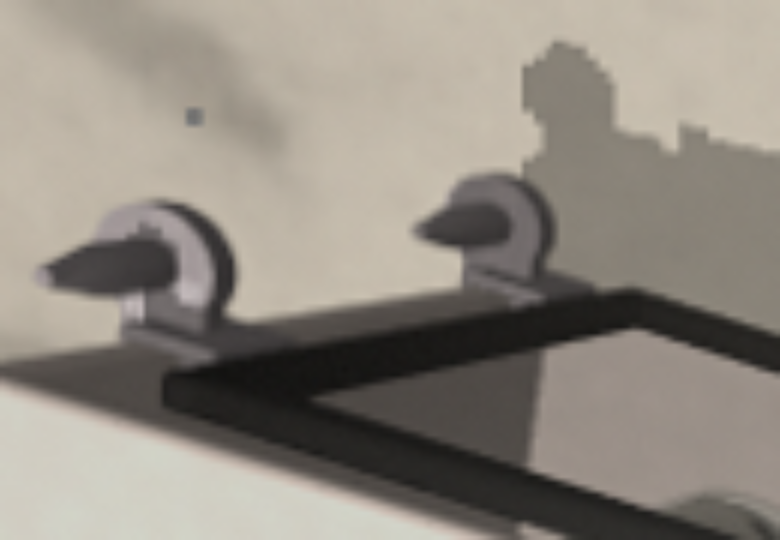

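The crop shows the upper pin tip at about (42,275) and the lower one at (418,230), which are image pixels (7,146) and (70,138). I'll intersect those rays with the known tip heights and refit the held panel.

```bash
python3 - <<'E'
import h; from h import *
d2=np.load("d2.npy"); C=cloud("wrist",d2)
# ray-plane for edges in w2: scan panel rows
im=cv2.imread("pics/w2.png")
P=C.reshape(-1,3)
Q=P[(P[:,2]>170)&(P[:,2]<200)&(P[:,0]>400)&(P[:,0]<470)&(P[:,1]>120)&(P[:,1]<180)]
for a in range(436,470,6):
    s=Q[(Q[:,0]>=a)&(Q[:,0]<a+6)]
    if len(s): print(a,len(s),np.percentile(s[:,1:],[2,50,98],axis=0).round(1).tolist())
c=eyes.calibration("wrist");K=np.array([[c["fx"],0,c["cx"]],[0,c["fy"],c["cy"]],[0,0,1]])
M=R.from_euler('xyz',[2.86089685,5.67560436e-04,1.77681824]).as_matrix();p=np.array([438.72700305,140.49275263,421.68753331])
def ray(u,v,z):
    q=cv2.undistortPoints(np.array([[[u,v]]],np.float32),K,c["distortion"]).ravel()
    r=M@[q[0],q[1],1]; return (p+r*(z-p[2])/r[2]).round(1)
for n,u,v,z in(("tipH",7,145.8,122.6),("footH",27.5,143.7,102.6),("tipL",69.7,138.3,42.6),("footL",83.3,137.5,22.6)): print(n,ray(u,v,z),ray(u,v,z+2.4))
for n in("top","side"):
    eyes.get_image(n); pts(n,["pin_low","pin_high","knuckle_high","knuckle_low","door_handle","door_top"])
E
```

```text
436 261 [[142.7, 170.3], [147.5, 182.0], [151.5, 183.9]]
442 495 [[142.8, 181.1], [147.7, 182.6], [152.7, 184.0]]
448 488 [[144.0, 180.8], [149.1, 182.7], [154.2, 183.9]]
454 481 [[145.0, 171.2], [150.3, 182.7], [155.6, 183.9]]
460 464 [[146.2, 171.3], [151.7, 182.6], [157.0, 183.9]]
466 283 [[147.8, 180.8], [152.8, 182.6], [157.7, 184.1]]
tipH [ 527.  -138.2  122.6] [ 526.3 -136.   125. ]
footH [ 526.6 -136.2  102.6] [ 526.  -134.1  105. ]
tipL [ 526.6 -138.3   42.6] [ 526.1 -136.6   45. ]
footL [ 526.9 -136.4   22.6] [ 526.4 -134.7   25. ]
top pin_low [(0.71, [534.6, -140.5, 28.0])]
top pin_high [(0.9, [532.8, -142.3, 104.2]), (0.38, [648.5, 387.6, 4.3])]
top knuckle_high []
top knuckle_low []
top door_handle []
top door_top []
side pin_low [(0.83, [529.9, -141.2, 29.6])]
side pin_high [(0.58, [527.5, -135.9, 110.0])]
side knuckle_high [(0.9, [591.6, 177.5, 158.5])]
side knuckle_low [(0.94, [586.2, 176.4, 72.6])]
side door_handle [(0.77, [459.2, 121.0, 124.1])]
side door_top [(0.63, [647.8, 385.9, 1.9]), (0.61, [505.3, 162.7, 188.3])]
```

move_arm:
  steps:
    - [0, 0, -1, -0.015, -0.01, 0, 0]
    - [0, 0, -2, -0.018, -0.025, 0, 0]
    - [0, 0, -2, -0.018, -0.03, 0, 0]
    - [0, 0, -2, -0.018, -0.03, 0, 0]
    - [0, 0, -2, -0.015, -0.03, 0, 0]

```text
clock: 6.0
eef_pos: [415.3, 34.0, 154.5]
tool_rot: [-3.142, -0.0, -3.076]
force: [0.5, -0.6, -3.0]
width: 9.4
gripper_force: 58.9
```

move_arm:
  steps:
    - [0, 0, -2, 0, -0.03, 0, 0]
    - [0, 0, -2, 0, -0.03, 0, 0]
    - [0, 0, -2.5, 0, -0.03, 0, 0]
    - [0, 0, -2.5, 0, -0.03, 0, 0]
    - [0, 0, -2.5, 0, -0.025, 0, 0]

```text
clock: 6.5
eef_pos: [416.4, -111.8, 154.6]
tool_rot: [-3.141, 0.001, 3.004]
force: [-0.1, -0.5, -3.7]
width: 9.3
gripper_force: 59.0
```

move_arm:
  steps:
    - [0, 0, 0, 0, -0.012, -0.005, 0]
    - [0, 0, 0, 0, -0.003, -0.005, 0]
    - [0, 0, 0, 0, 0, -0.005, 0]
    - [0, 0, 0, 0, 0, 0, 0]
    - [0, 0, 0, 0, 0, 0, 0]

```text
clock: 7.0
eef_pos: [416.2, -123.9, 139.2]
tool_rot: [3.141, -0.001, 3.009]
force: [-0.5, 0.1, -3.7]
width: 9.1
gripper_force: 59.0
```

```bash
python3 - <<'E'
from h import *
st()
for n in("side","top","wrist"):
    im,d=eyes.get_image(n); np.save(n+"3.npy",d); cv2.imwrite(f"pics/{n}3.png",im)
    pts(n,["pin_low","pin_high","knuckle_high","knuckle_low","door_handle","door_top"])
im=cv2.imread("pics/side3.png"); cv2.imwrite("pics/side3c.png",cv2.resize(im[140:290,270:470],None,fx=4,fy=4,interpolation=cv2.INTER_CUBIC))
P=cloud("wrist",np.load("wrist3.npy")).reshape(-1,3)
Q=P[(P[:,2]>164)&(P[:,2]<174)&(P[:,0]>330)&(P[:,0]<400)&(P[:,1]>-160)&(P[:,1]<-80)]
vx,vy,x0,y0=cv2.fitLine(Q[:,:2].astype(np.float32),cv2.DIST_HUBER,0,.01,.01).ravel()
print(len(Q),np.degrees(np.arctan2(vy,vx)),x0,y0,np.percentile(Q,[1,50,99],axis=0).round(1).tolist())
E
```

```text
{'clock': 7.0, 'qpos': [0.166, 0.489, 0.083, 2.189, -0.087, 0.467, 1.755], 'eef_pos': [416.24, -123.875, 139.158], 'tool_rot': [3.141, -0.001, 3.009], 'force': [-0.501, 0.091, -3.696], 'width': 9.119, 'gripper_force': 58.955}
side pin_low [(0.69, [507.4, 157.5, -1.8]), (0.67, [533.5, -138.1, 30.8])]
side pin_high [(0.85, [530.7, -139.9, 108.8])]
side knuckle_high []
side knuckle_low [(0.7, [505.3, -139.0, 59.3])]
side door_handle [(0.97, [366.7, -147.8, 107.0])]
side door_top [(0.72, [422.1, -123.6, 170.0]), (0.34, [670.9, -366.2, -1.2])]
top pin_low [(0.84, [531.0, -137.7, 27.1]), (0.33, [533.9, -143.4, 103.2])]
top pin_high [(0.6, [531.9, -144.0, 105.0])]
top knuckle_high []
top knuckle_low [(0.61, [510.7, 160.1, -2.4])]
top door_handle [(0.41, [510.3, 158.6, 2.4])]
top door_top []
wrist pin_low []
wrist pin_high []
wrist knuckle_high []
wrist knuckle_low [(0.57, [503.6, -137.5, 57.8])]
wrist door_handle [(0.97, [367.6, -151.4, 102.6])]
wrist door_top [(0.6, [425.0, -124.1, 168.5])]
3273 -8.079775 376.232 -119.673454 [[355.4, -126.6, 166.2], [375.7, -119.6, 168.1], [399.5, -113.1, 169.7]]
```

View pics/side3c.png

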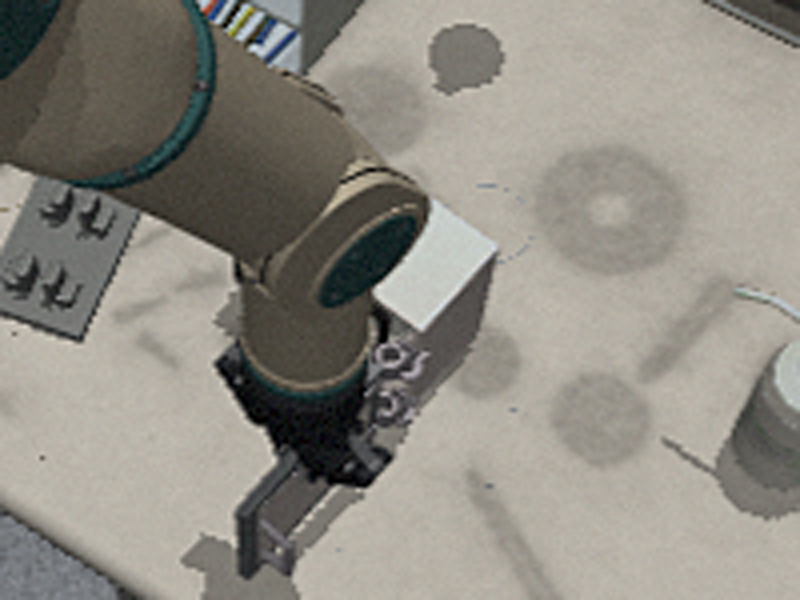

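The crop shows the two knuckle rings at (392,355) and (390,403), with the brackets just behind them at (420,360) and (408,405). Projecting the predicted points into the side view will check the offset.

```bash
python3 - <<'E'
from h import *
c,M,p=cam("side");K=np.array([[c["fx"],0,c["cx"]],[0,c["fy"],c["cy"]],[0,0,1]])
Mi=M.T
X=np.array([(505,-138,162.5),(505,-138,82.5),(529.5,-139.5,125),(529.5,-139.5,105),(529.5,-139.5,45),(529.5,-139.5,25)],float)
uv=cv2.projectPoints(X,cv2.Rodrigues(Mi)[0],-Mi@p,K,c["distortion"])[0].reshape(-1,2)
print(((uv-[270,140])*4).round(0).tolist())
im=cv2.imread("pics/side3.png")[205:265,345:395]
J=cv2.resize(im,None,fx=10,fy=10,interpolation=cv2.INTER_CUBIC)
for u,v in uv: cv2.drawMarker(J,(int((u-345+.5)*10),int((v-205+.5)*10)),(0,0,255),0,14,1)
cv2.imwrite("pics/side3d.png",J)
E
```

```text
[[388.0, 356.0], [381.0, 404.0], [405.0, 354.0], [403.0, 366.0], [398.0, 401.0], [396.0, 412.0]]
```

View pics/side3d.png

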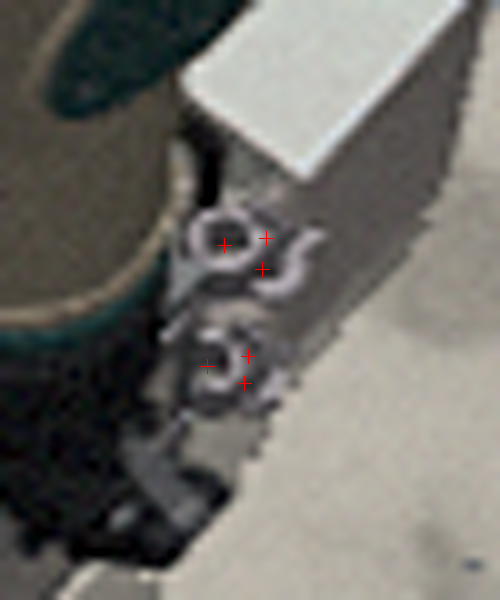

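The ring and bracket positions agree with the estimates to about 2 mm. Moving in 24 mm and lowering to just above the tips.

move_arm:
  steps:
    - [0, 0, 0, 0.008, -0.0005, 0, 0]
    - [0, 0, 0, 0.008, -0.0005, 0, 0]
    - [0, 0, 0, 0.008, -0.0005, 0, 0]
    - [0, 0, 0, 0, 0, -0.007, 0]
    - [0, 0, 0, 0, 0, -0.006, 0]

```text
clock: 8.55
eef_pos: [440.6, -126.4, 125.7]
tool_rot: [-3.142, 0.0, 3.008]
force: [-0.1, -0.9, -4.4]
width: 9.1
gripper_force: 59.2
```

```bash
python3 - <<'E'
from h import *
st()
n="side"
im,d=eyes.get_image(n); pts(n,["pin_low","pin_high","knuckle_high","knuckle_low","door_handle"])
c,M,p=cam("side");K=np.array([[c["fx"],0,c["cx"]],[0,c["fy"],c["cy"]],[0,0,1]])
z=telemetry.read_state()["eef_pos"][2]-90.7
X=np.array([(529.5,-139.5,z+114),(529.5,-139.5,z+34),(529.5,-139.5,125),(529.5,-139.5,45)],float)
uv=cv2.projectPoints(X,cv2.Rodrigues(M.T)[0],-M.T@p,K,c["distortion"])[0].reshape(-1,2)
J=cv2.resize(im[205:265,345:395],None,fx=10,fy=10,interpolation=cv2.INTER_CUBIC)
for u,v in uv[:2]: cv2.drawMarker(J,(int((u-345+.5)*10),int((v-205+.5)*10)),(0,0,255),0,14,1)
cv2.imwrite("pics/side4.png",J)
E
```

```text
{'clock': 8.55, 'qpos': [0.162, 0.538, 0.08, 2.141, -0.092, 0.466, 1.75], 'eef_pos': [440.574, -126.442, 125.704], 'tool_rot': [-3.142, 0.0, 3.008], 'force': [-0.126, -0.887, -4.42], 'width': 9.112, 'gripper_force': 59.21}
side pin_low [(0.77, [531.9, -141.3, 28.8])]
side pin_high [(0.84, [528.0, -136.9, 108.9])]
side knuckle_high [(0.92, [537.5, -141.6, 127.6])]
side knuckle_low [(0.85, [530.2, -137.2, 44.3])]
side door_handle [(0.66, [390.8, -151.5, 93.6])]
```

View pics/side4.png

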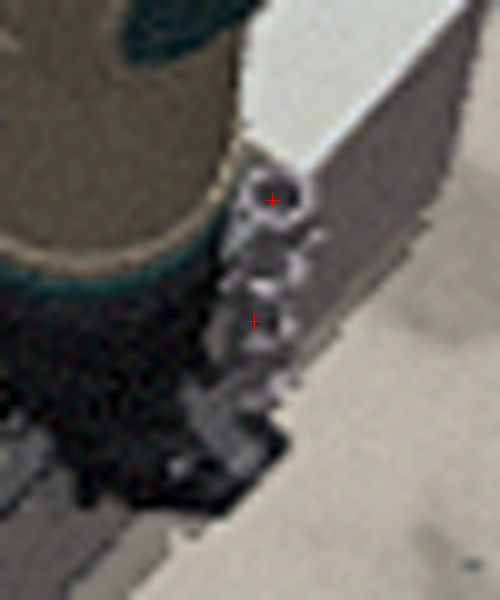

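The rings are centred at (277,195) and (266,317), directly above their brackets as expected. Lowering slowly while watching the force.

move_arm:
  steps:
    - [0, 0, 0, 0, 0, -0.003, 0]
    - [0, 0, 0, 0, 0, -0.003, 0]
    - [0, 0, 0, 0, 0, -0.002, 0]
    - [0, 0, 0, 0, 0, 0, 0]

```text
clock: 9.25
eef_pos: [440.0, -126.4, 118.0]
tool_rot: [3.142, -0.001, 3.007]
force: [-1.1, -0.3, -2.9]
width: 8.9
gripper_force: 59.1
```

move_arm:
  steps:
    - [0, 0, 0, 0, 0, -0.002, 0]
    - [0, 0, 0, 0, 0, -0.002, 0]
    - [0, 0, 0, 0, 0, -0.002, 0]
    - [0, 0, 0, 0, 0, -0.002, 0]
    - [0, 0, 0, 0, 0, 0, 0]

```text
clock: 9.75
eef_pos: [440.1, -126.4, 110.0]
tool_rot: [3.141, -0.001, 3.007]
force: [0.4, 0.2, -3.5]
width: 8.9
gripper_force: 59.1
```

move_arm:
  steps:
    - [0, 0, 0, 0, 0, -0.003, 0]
    - [0, 0, 0, 0, 0, -0.002, 0]
    - [0, 0, 0, 0, 0, -0.001, 0]
    - [0, 0, 0, 0, 0, -0.001, 0]
    - [0, 0, 0, 0, 0, 0, 0]

```text
clock: 10.25
eef_pos: [440.3, -126.5, 103.5]
tool_rot: [3.142, 0.0, 3.007]
force: [-1.6, 0.3, 0.4]
width: 8.9
gripper_force: 59.8
```

```bash
python3 - <<'E'
from h import *
st()
n="side"
im,d=eyes.get_image(n); pts(n,["pin_low","pin_high","knuckle_high","knuckle_low","door_handle"])
J=cv2.resize(im[205:265,345:395],None,fx=10,fy=10,interpolation=cv2.INTER_CUBIC)
cv2.imwrite("pics/side5.png",J)
E
```

```text
{'clock': 10.25, 'qpos': [0.17, 0.58, 0.071, 2.157, -0.098, 0.407, 1.755], 'eef_pos': [440.255, -126.495, 103.529], 'tool_rot': [3.142, 0.0, 3.007], 'force': [-1.646, 0.272, 0.422], 'width': 8.937, 'gripper_force': 59.755}
side pin_low [(0.74, [530.2, -141.1, 27.9]), (0.32, [531.7, -139.8, 106.7])]
side pin_high [(0.81, [527.1, -137.6, 110.5])]
side knuckle_high [(0.73, [531.7, -141.6, 106.0]), (0.22, [670.1, -363.2, -5.5])]
side knuckle_low [(0.59, [532.5, -142.0, 23.8]), (0.28, [531.5, -142.2, 27.8])]
side door_handle [(0.84, [393.3, -149.4, 71.4])]
```

View pics/side5.png

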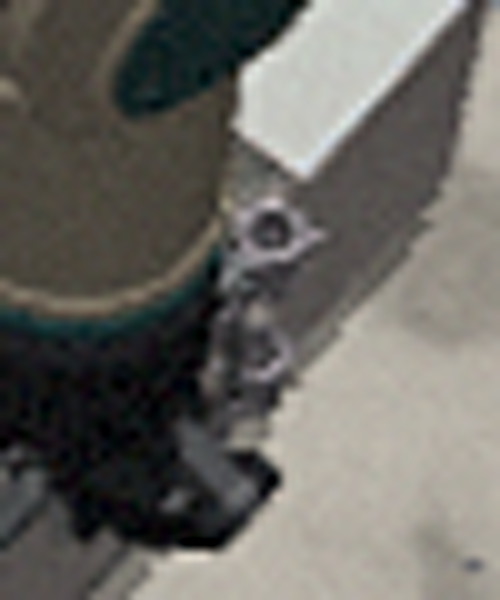

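The upper knuckle at (268,230) sits on its bracket with the pin tip inside the bore. The door's weight has come off the wrist, so I'll check the seating with 1 mm more.

move_arm:
  steps:
    - [0, 0, 0, 0, 0, -0.001, 0]
    - [0, 0, 0, 0, 0, 0, 0]

```text
clock: 10.75
eef_pos: [440.0, -126.6, 102.5]
tool_rot: [-3.141, -0.0, 3.007]
force: [-3.9, 0.4, 4.8]
width: 9.0
gripper_force: 60.3
```

It is seated: the force rose by about 8 N. Now I swing it on an arc about the pin, checking the force halfway.

move_arm:
  steps:
    - [0, 0, -5, 0.0015, 0.0077, 0.001, 0]
    - [0, 0, -5, 0.0021, 0.0076, 0, 0]
    - [0, 0, -5, 0.0028, 0.0074, 0, 0]
    - [0, 0, -5, 0.0034, 0.0071, 0, 0]
    - [0, 0, -5, 0.0041, 0.0068, 0, 0]

```text
clock: 11.25
eef_pos: [454.2, -89.7, 103.0]
tool_rot: [-3.141, -0.0, 2.567]
force: [-0.8, -0.1, -1.5]
width: 9.1
gripper_force: 59.2
```

move_arm:
  steps:
    - [0, 0, -5, 0.0046, 0.0064, 0, 0]
    - [0, 0, -5, 0.0051, 0.006, 0, 0]
    - [0, 0, -5, 0.0056, 0.0055, 0, 0]
    - [0, 0, -5, 0.0061, 0.005, 0, 0]
    - [0, 0, -5, 0.0066, 0.0044, 0, 0]

```text
clock: 11.75
eef_pos: [482.1, -61.9, 103.0]
tool_rot: [-3.141, -0.001, 2.131]
force: [-1.4, 1.0, -0.6]
width: 8.9
gripper_force: 59.6
```

move_arm:
  steps:
    - [0, 0, 0, 0, 0, -0.001, 0]
    - [0, 0, 0, 0, 0, 0, 0.02]
    - [0, 0, 0, 0, 0, 0, 0.03]
    - [0, 0, 0, 0, 0, 0, 0.03]

```text
clock: 12.15
eef_pos: [482.3, -63.1, 102.4]
tool_rot: [3.141, 0.0, 2.135]
force: [-0.3, -0.7, -0.7]
width: 30.2
gripper_force: 0.0
```

move_arm:
  steps:
    - [0, 0, 0, 0, 0, 0.02, 0.03]
    - [0, 0, 0, 0, 0, 0.04, 0.03]
    - [0, 0, 0, -0.025, -0.008, 0.005, 0.0]
    - [0, 0, 0, -0.03, -0.008, 0, 0]
    - [0, 0, 0, 0, 0, 0, 0]

```text
clock: 12.65
eef_pos: [422.7, -79.6, 167.6]
tool_rot: [-3.139, -0.003, 2.132]
force: [0.1, 0.5, -0.4]
width: 0.2
gripper_force: 0.0
```

```bash
python3 - <<'E'
from h import *
st()
n="wrist"
im,d=eyes.get_image(n); pts(n,["door_top","door_handle","seal_left","knuckle_high"]); cv2.imwrite("pics/w6.png",im)
eyes.get_image("side"); pts("side",["door_top","door_handle","seal_left","knuckle_high","pin_high"])
E
```

```text
{'clock': 12.65, 'qpos': [-0.184, 0.462, 0.425, 2.176, -0.348, 0.571, 1.059], 'eef_pos': [422.717, -79.579, 167.596], 'tool_rot': [-3.139, -0.003, 2.132], 'force': [0.115, 0.496, -0.39], 'width': 0.182, 'gripper_force': 0.0}
wrist door_top [(0.91, [486.6, -65.6, 129.7]), (0.38, [559.8, 24.5, 72.9])]
wrist door_handle [(0.7, [435.3, -39.0, 59.4])]
wrist seal_left [(0.67, [558.8, 23.7, 73.3])]
wrist knuckle_high []
side door_top [(0.89, [483.9, -64.8, 133.5])]
side door_handle []
side seal_left []
side knuckle_high [(0.94, [531.8, -142.4, 108.4])]
side pin_high [(0.7, [529.5, -138.7, 108.2])]
```

View pics/w6.png

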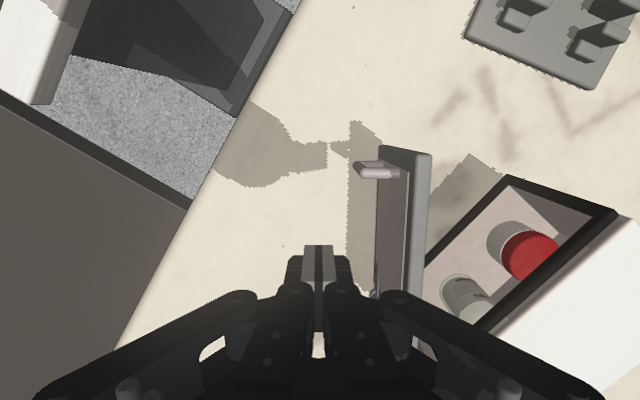

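The fingers are shut on the outer side, with tips at (318,260). The panel runs (380..430,150) to (400,300) and the handle is at (375,168), clear of the fingers. Lower and push along the arc.

move_arm:
  steps:
    - [0, 0, 0, 0, 0, -0.03, 0]
    - [0, 0, 0, 0, 0, -0.025, 0]
    - [0, 0, 0, 0.013, 0.008, 0, 0]
    - [0, 0, 0, 0.0125, 0.008, 0, 0]
    - [0, 0, -5, 0.0069, 0.0068, 0, 0]

```text
clock: 13.7
eef_pos: [462.9, -54.8, 113.5]
tool_rot: [3.138, 0.002, 2.047]
force: [-0.1, 0.3, 0.3]
width: -0.2
gripper_force: 0.3
```

move_arm:
  steps:
    - [0, 0, -5, 0.0075, 0.0062, 0, 0]
    - [0, 0, -5, 0.0079, 0.0054, 0, 0]
    - [0, 0, -5, 0.0085, 0.0048, 0, 0]
    - [0, 0, -5, 0.0088, 0.004, 0, 0]
    - [0, 0, -5, 0.0091, 0.0033, 0, 0]

```text
clock: 14.2
eef_pos: [504.0, -30.4, 113.9]
tool_rot: [3.138, -0.0, 1.61]
force: [-0.2, -0.5, -0.1]
width: 0.2
gripper_force: 0.1
```

```bash
python3 - <<'E'
from h import *
st()
n="wrist"
im,d=eyes.get_image(n); pts(n,["door_top","door_handle","seal_left"])
P=cloud("wrist",d).reshape(-1,3)
Q=P[(P[:,2]>124)&(P[:,2]<134)&(P[:,0]>450)&(P[:,0]<560)&(P[:,1]>-60)&(P[:,1]<40)]
print(len(Q)); 
if len(Q)>50: print(cv2.fitLine(Q[:,:2].astype(np.float32),cv2.DIST_HUBER,0,.01,.01).ravel(),np.percentile(Q,[1,50,99],axis=0).round(1).tolist())
E
```

```text
{'clock': 14.2, 'qpos': [-0.34, 0.664, 0.524, 2.039, -0.592, 0.586, 0.636], 'eef_pos': [504.013, -30.43, 113.94], 'tool_rot': [3.138, -0.0, 1.61], 'force': [-0.188, -0.478, -0.07], 'width': 0.219, 'gripper_force': 0.13}
wrist door_top []
wrist door_handle [(0.56, [491.1, -7.8, 58.1])]
wrist seal_left [(0.61, [562.6, 22.6, 71.4])]
6301
[ 9.2921144e-01  3.6954844e-01  5.2722729e+02 -1.1806859e+01] [[490.3, -39.4, 124.1], [525.8, -11.9, 127.4], [559.6, 24.6, 133.7]]
```

The door is about 13° open and following. Continue with finer steps.

move_arm:
  steps:
    - [0, 0, -4, 0.0073, 0.0022, 0, 0]
    - [0, 0, -3, 0.0056, 0.0013, 0, 0]
    - [0, 0, -2, 0.0038, 0.0007, 0, 0]
    - [0, 0, -1, 0.002, 0.0003, 0, 0]

```text
clock: 14.8
eef_pos: [520.3, -27.5, 112.6]
tool_rot: [3.141, -0.0, 1.437]
force: [-0.2, -0.5, -0.0]
width: 0.0
gripper_force: 0.1
```

move_arm:
  steps:
    - [0, 0, 0, 0.002, 0, 0, 0]
    - [0, 0, 0, 0.0015, 0, 0, 0]
    - [0, 0, 0, 0, 0, 0, 0]

```text
clock: 15.1
eef_pos: [523.6, -27.6, 112.4]
tool_rot: [3.142, -0.0, 1.437]
force: [0.0, 0.4, 0.5]
width: -0.3
gripper_force: 0.1
```

move_arm:
  steps:
    - [0, 0, 0, 0.0015, 0, 0, 0]
    - [0, 0, 0, 0.0015, 0, 0, 0]
    - [0, 0, 0, 0, 0, 0, 0]

```text
clock: 15.4
eef_pos: [526.4, -27.7, 112.2]
tool_rot: [-3.141, 0.0, 1.437]
force: [-0.8, 0.6, -0.4]
width: 0.1
gripper_force: 0.4
```

```bash
python3 - <<'E'
from h import *
st()
n="wrist"
im,d=eyes.get_image(n); pts(n,["door_top","door_handle","seal_left"]); cv2.imwrite("pics/w7.png",im)
eyes.get_image("side"); pts("side",["door_handle","door_top"])
E
```

```text
{'clock': 15.4, 'qpos': [-0.373, 0.705, 0.581, 1.979, -0.633, 0.644, 0.487], 'eef_pos': [526.371, -27.654, 112.161], 'tool_rot': [-3.141, 0.0, 1.437], 'force': [-0.816, 0.628, -0.42], 'width': 0.124, 'gripper_force': 0.424}
wrist door_top []
wrist door_handle [(0.62, [515.5, -2.4, 56.1])]
wrist seal_left [(0.83, [555.8, 22.5, 73.1])]
side door_handle [(0.69, [519.3, 0.9, 67.4])]
side door_top [(0.4, [669.9, -364.1, 0.7])]
```

View pics/w7.png

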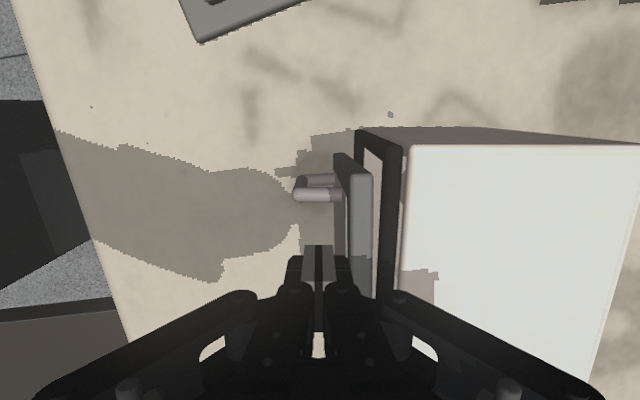

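The door is nearly shut: the panel's inner edge is at about x=373, and the seal at about x=383. Pushing on until the force shows contact.

move_arm:
  steps:
    - [0, 0, 0, 0.0015, 0, 0, 0]
    - [0, 0, 0, 0.0015, 0, 0, 0]
    - [0, 0, 0, 0, 0, 0, 0]

```text
clock: 16.05
eef_pos: [528.5, -27.7, 112.2]
tool_rot: [-3.139, -0.0, 1.436]
force: [-4.5, -0.6, 1.8]
width: -0.2
gripper_force: 2.2
```

move_arm:
  steps:
    - [0, 0, 0, 0.001, 0, 0, 0]
    - [0, 0, 0, 0.001, 0, 0, 0]
    - [0, 0, 0, 0, 0, 0, 0]

```text
clock: 16.35
eef_pos: [528.6, -27.6, 112.1]
tool_rot: [-3.136, -0.0, 1.436]
force: [-8.5, 0.0, 6.3]
width: 0.1
gripper_force: 4.5
```

It is pressed on the seal: the force rises and the arm no longer advances. Backing off.

move_arm:
  steps:
    - [0, 0, 0, -0.004, 0, 0, 0]
    - [0, 0, 0, -0.02, -0.003, 0, 0]
    - [0, 0, 0, -0.03, 0, 0.02, 0]
    - [0, 0, 0, -0.03, 0, 0.04, 0]
    - [0, 0, 0, 0, 0, 0.03, 0]

```text
clock: 16.85
eef_pos: [444.4, -30.8, 203.4]
tool_rot: [-3.14, -0.001, 1.434]
force: [0.9, 0.0, 0.4]
width: -0.1
gripper_force: 0.0
```

```bash
python3 - <<'E'
from h import *
st()
n="wrist"
im,d=eyes.get_image(n); pts(n,["door_top","door_handle","seal_left","pin_high","knuckle_high"])
P=cloud("wrist",d).reshape(-1,3)
Q=P[(P[:,2]>126)&(P[:,2]<136)&(P[:,0]>500)&(P[:,0]<551)&(P[:,1]>-140)&(P[:,1]<20)]
vx,vy,x0,y0=cv2.fitLine(Q[:,:2].astype(np.float32),cv2.DIST_HUBER,0,.01,.01).ravel(); print(len(Q),np.degrees(np.arctan2(vy,vx)),x0,y0,np.percentile(Q[:,2],50))
a=eyes.get_image("side")[0]; pts("side",["door_handle","door_top","knuckle_high"])
b=cv2.resize(a[130:270,290:430],(560,560),interpolation=cv2.INTER_CUBIC)
cv2.imwrite("pics/end.png",np.hstack([b,cv2.resize(im[60:380,200:340],(240,560))]))
E
```

```text
{'clock': 16.85, 'qpos': [-0.511, 0.477, 0.739, 2.106, -0.482, 0.733, 0.405], 'eef_pos': [444.428, -30.77, 203.437], 'tool_rot': [-3.14, -0.001, 1.434], 'force': [0.853, 0.046, 0.393], 'width': -0.052, 'gripper_force': 0.0}
wrist door_top [(0.85, [546.9, -54.0, 131.4])]
wrist door_handle [(0.78, [526.0, -0.8, 61.9])]
wrist seal_left [(0.91, [564.2, 24.2, 76.7])]
wrist pin_high []
wrist knuckle_high [(0.55, [537.8, -136.9, 107.0])]
2018 85.338394 544.1994 -73.894806 128.57690555039224
side door_handle [(0.63, [520.8, 1.6, 67.0])]
side door_top [(0.83, [540.2, -51.8, 132.1]), (0.41, [671.3, -366.3, -2.4])]
side knuckle_high [(0.94, [532.5, -137.9, 104.4])]
```

View pics/end.png

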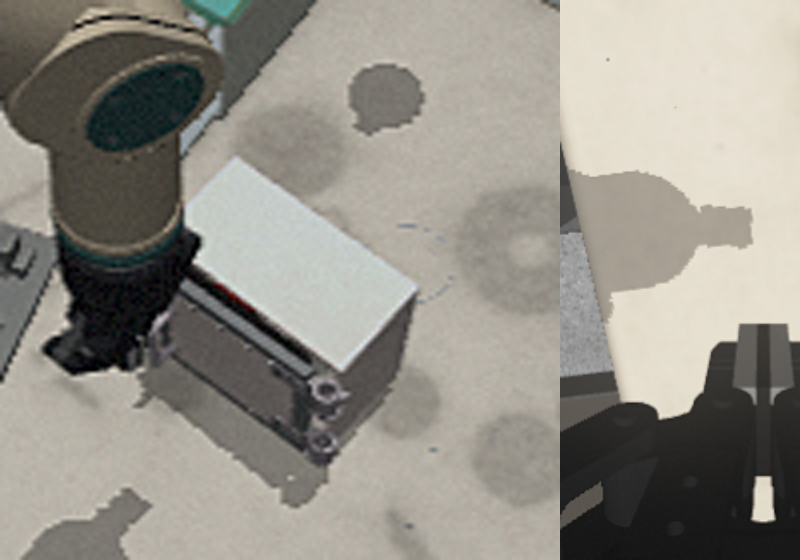

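The side view shows the door hung, with its knuckles at (325,390) and (322,440), and lying along the front. A sliver of red shows above it, so I'll check the gap numerically against the cabinet's front edge.

```bash
python3 - <<'E'
from h import *
im,d=eyes.get_image("wrist"); P=cloud("wrist",d).reshape(-1,3); P=P[np.isfinite(P[:,0])]
P=P[(P[:,0]>500)&(P[:,0]<640)&(P[:,1]>-150)&(P[:,1]<40)]
for y in range(-120,40,10):
    s=P[(P[:,1]>=y)&(P[:,1]<y+10)]
    D=s[(s[:,2]>125)&(s[:,2]<134.5)]; T=s[(s[:,2]>134.8)&(s[:,2]<143)]
    if len(D)>5 and len(T)>5: print(y,len(D),np.percentile(D[:,0],[2,50,98]).round(1),D[:,2].mean().round(1),"cab",np.percentile(T[:,0],[1]).round(1),T[:,2].mean().round(1))
E
```

```text
-120 209 [529.5 536.3 547.1] 130.9 cab [547.2] 137.9
-110 317 [530.4 537.5 548.3] 130.5 cab [548.5] 137.8
-100 320 [531.7 539.6 549.7] 130.3 cab [549.8] 137.8
-90 333 [533.1 540.8 550.9] 130.1 cab [551.1] 137.8
-80 344 [534.3 542.4 552.3] 129.9 cab [552.4] 137.8
-70 360 [535.7 544.1 552.9] 129.5 cab [553.7] 137.8
-60 370 [536.7 545.5 555. ] 129.2 cab [554.8] 137.9
-50 393 [538.1 546.9 555.9] 129.0 cab [556.3] 137.8
-40 395 [539.4 548.4 557.4] 128.7 cab [557.7] 137.8
-30 420 [540.9 550.8 559. ] 128.5 cab [558.9] 137.8
-20 412 [542.5 551.9 560. ] 128.3 cab [560.4] 137.8
-10 403 [543.9 554.  561.9] 128.1 cab [561.5] 137.7
0 368 [545.6 556.  563.1] 128.4 cab [563.1] 137.7
10 284 [546.7 558.2 564.7] 129.2 cab [564.2] 137.7
20 203 [557.7 561.4 567. ] 129.8 cab [565.] 137.3
```

The panel's outer face is parallel to the cabinet's front and 17.6 mm ahead of it along its whole length (17 mm expected), so the door is shut.

```bash
python3 -c "
from h import *
print(ctrl.finish_job())"
```

```text
the job is handed in; nothing more can be done
None
```

The door is hung fully down on both pins, shut flat on the seal and released, with the pot and bottles never approached; the job was handed in at about 17 s, though I viewed 12 pictures, over the limit of 10.

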